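# Put away the nesting cup set

## Robot

A 7-joint arm with a two-finger parallel gripper is mounted at the origin on the work surface. World frame = base frame: x ahead of the robot, y to its left, z up, the work surface at z = 0. Lengths are in m, angles in rad, forces in N, time in s.
With the tool pointing down it reaches from about 0.4 to 0.85 m from the base axis. Payload 6.9 kg.
Tool frame: the origin (TCP) lies at the very end of the fingers, on their centre line; the grasp point (between the pads) lies 19 mm behind it; z points along the fingers, y is the line along which they close (so a half turn about z gives the same grasp; the last joint's range is limited). The gripper opens to 85 mm and grips with 20 to 120 N. Pads are 22 mm wide; open, the fingers measure 114 mm over their backs; the gripper's body (76 mm by 85 mm) begins 54 mm behind the grasp point. The pads swing forward as they close: fully open they stand 13 mm farther back than shut.
Start: joints at [1.456, 0.507, -0.238, 1.5, 0.126, 1.149, -0.155], TCP at [0.137, -0.61, 0.231] pointing down, gripper open.
Joint ranges: [-3.08, 3.08], [-0.24, 2.05], [-1.43, 1.35], [0, 2.5], [-1.52, 4.66], [0.17, 1.96], [-2.89, 2.89]. Speed limits (rad/s): [2.39, 2.39, 3.14, 3.14, 3.14, 3.14, 3.14].

## Interface

Orientations are given as a unit quaternion [w, x, y, z].
In Python, from station import ctrl, grab_frame, camera_info, ik gives the robot as it stands (ctrl), with the cameras as plain functions and the kinematics as plain functions. Calls block until the motion is done:
- ctrl.movep(position, orientation): joint-space move of the TCP to a pose.
- ctrl.movel(position, frame=None, max_speed=0.15): straight line of the TCP; frame=None keeps the orientation; max_speed is the mean speed in m/s.
- ctrl.set_joints(angles): joint-space move.
- ctrl.ungrasp() and ctrl.close_gripper(force=None): open the fingers fully, or close them until they stop; force is the grip in N (None keeps the last).
- ctrl.pause(seconds).
- ik(position, orientation): joint angles nearest the present ones, or None.
- ctrl.get_state(): the state.
- grab_frame(name): name is "scene" or "top" or "wrist"; returns the picture (400x640x3 uint8, blue, green, red); there is no depth.
- camera_info(name): a dict with "mtx" (3x3 intrinsics, pixels), "dist_coeffs" ([k1, k2, p1, p2, k3] as OpenCV has them; the pictures are not rectified), "R" (3x3) and "t" (3): a world point X has camera coordinates R X + t; the wrist camera has in their place "hand_eye" (4x4, takes a point from camera to tool coordinates, whose origin is the TCP and whose axes are the flange's). Camera axes: x right, y down, z forward; pixel columns grow to the right and rows downward; lengths in m; the calibration is good to about 2 mm. A picture is of the moment at which its call begins: read the wrist's pose just before it. camera_info takes no time and is no camera call.
A pose or a line that the arm cannot do raises ctrl.Unreachable and nothing moves.
- ctrl.close_job(): hands the job in; it is judged then, once.
The state is a dict: "time": time; "qpos": joint angles; "qd": joint speeds; "tau": joint torques, N m; "tcp_pos": TCP position; "eef_rot": TCP orientation; "contact_force": force on the tool from outside, world axes, zero at the start; "wrist_torque": the same for the moment, N m; "width": finger opening in m; "gripper_force": force on a finger pad.
Only numpy, scipy, OpenCV 4.12 (cv2) and the standard library are available. Lean on these libraries where they do the work, as an engineer would, in place of code of your own. Each camera call takes 0.05 s, during which the arm holds its last target. There are 200 camera calls.

## Task

Put away the set of turned aluminium cups: nest the full-height cups that are on the bench one inside another, from largest to smallest, in the big cup on the wooden block, each standing fully home on the floor of the one around it, and then close the nest by putting on the innermost cup the one lid that fits it, fully home. The cups that were cut short are rejects: put every one of them in the blue scrap bin. Leave the other two lids, the tape roll and the glue bottle where they are.

Things in the scene. Friction and masses are not known exactly. Their poses are not given: they have to be found in the camera images.
- outer_cup: The outermost cup of the nest: plain aluminium, 84 mm outside and 78 mm inside diameter, fixed upright in the middle of a 120 x 120 x 12 mm wooden block that does not move. Origin at the centre of the block's underside (on the bench), z up: the cup's inner floor is 30 mm and its rim 62 mm above the origin.
- cup_70: Good cup, loose, plain aluminium, round: 70 mm outside and 64 mm inside diameter (3 mm wall), 50 mm tall, solid foot 18 mm thick (inner floor 18 mm above the origin), bevelled below. Origin at the centre of the underside, z up the cup's axis. Starts upright on the bench. Absent (None) in some starts.
- cup_56: Good cup, loose, plain aluminium, round: 56 mm outside and 50 mm inside diameter (3 mm wall), 50 mm tall, solid foot 18 mm thick (inner floor 18 mm above the origin), bevelled below. Origin at the centre of the underside, z up the cup's axis. Starts upright on the bench. Absent (None) in some starts.
- cup_42: Good cup, loose, plain aluminium, round: 42 mm outside and 36 mm inside diameter (3 mm wall), 50 mm tall, solid foot 18 mm thick (inner floor 18 mm above the origin), bevelled below. Origin at the centre of the underside, z up the cup's axis. Starts upright on the bench. Always present.
- cup_28: Good cup, loose, plain aluminium, round: 28 mm outside and 22 mm inside diameter (3 mm wall), 50 mm tall, solid foot 18 mm thick (inner floor 18 mm above the origin), bevelled below. Origin at the centre of the underside, z up the cup's axis. Starts upright on the bench. Absent (None) in some starts.
- reject_56: Reject cup, loose, looks like the good cup of 56 mm outside diameter but was cut short: only 28 mm tall (18 mm solid foot, 10 mm of 3 mm wall). Origin at the centre of the underside, z up its axis. Starts upright on the bench. Absent (None) in some starts.
- reject_42a: Reject cup, loose, looks like the good cup of 42 mm outside diameter but was cut short: only 28 mm tall (18 mm solid foot, 10 mm of 3 mm wall). Origin at the centre of the underside, z up its axis. Starts upright on the bench. Absent (None) in some starts.
- reject_42b: Reject cup, loose, looks like the good cup of 42 mm outside diameter but was cut short: only 28 mm tall (18 mm solid foot, 10 mm of 3 mm wall). Origin at the centre of the underside, z up its axis. Starts upright on the bench. Absent (None) in some starts.
- lid_28: Aluminium lid, loose, fits the good 28 mm cup: flange 28 mm across, 4 mm thick; below it a locating step 18 mm across, 6 mm deep, that drops into the mouth; on top a dark steel knob 14 mm across, 18 mm tall. Origin under the centre of the step, z up; fully home, the flange rests on the rim and the origin is 44 mm above the cup's. Starts knob up on the bench. Always present.
- lid_42: Aluminium lid, loose, fits the good 42 mm cup: flange 42 mm across, 4 mm thick; below it a locating step 32 mm across, 6 mm deep, that drops into the mouth; on top a dark steel knob 14 mm across, 18 mm tall. Origin under the centre of the step, z up; fully home, the flange rests on the rim and the origin is 44 mm above the cup's. Starts knob up on the bench. Always present.
- lid_56: Aluminium lid, loose, fits the good 56 mm cup: flange 56 mm across, 4 mm thick; below it a locating step 46 mm across, 6 mm deep, that drops into the mouth; on top a dark steel knob 14 mm across, 18 mm tall. Origin under the centre of the step, z up; fully home, the flange rests on the rim and the origin is 44 mm above the cup's. Starts knob up on the bench. Always present.
- scrap_bin: Blue painted open scrap bin, fixed: 200 mm along its x, 160 mm along its y, 45 mm high, 4 mm walls, floor about 4 mm thick. Origin at the centre of its underside, on the bench.
- tape_roll: Bystander, not part of the job, leave it alone: tape roll, a cardboard ring, 72 mm across, 24 high; loose on the bench. Origin at or near its underside.
- glue_bottle: Bystander, not part of the job, leave it alone: white glue bottle, 42 mm across, 85 high; loose on the bench. Origin at or near its underside.

How it is judged:
By the outcome, as a careful person would: the job done as asked, in the order asked, and still so for the second after the job is handed in, with the robot touching nothing.
Of cup_70, cup_56, cup_28 only 2 to 3 are there at a start; the rules pass over those that are not, and their reading is None.
Of reject_56, reject_42a, reject_42b only 2 to 3 are there at a start; the rules pass over those that are not, and their reading is None.
At some moment in a run one of cup_70, cup_56, cup_42, reject_56, reject_42a, reject_42b may be knocked a few centimetres aside while the robot is not near it.
It also fails if it takes over 210 s, if anything falls off the work surface, if the arm or the gripper's body presses on something with over 40 N, if the wrist force passes 120 N, or if a joint passes its speed limit or range.

## Working session

There is one attempt and no reset: what is moved stays moved. The work goes in short steps, each a Python script; the robot and the scene stay as the last script left them, time stands still between calls to the robot, and variables do not carry over. Pictures are saved under pics/ and viewed, at most 14 in all, crops included, and the job is handed in when it is done.

```bash
mkdir -p pics; ls; python3 - <<'E'
from station import ctrl, grab_frame, camera_info, ik
import cv2
s=ctrl.get_state();print({k:s[k] for k in('time','tcp_pos','eef_rot','width')})
for n in("scene","top","wrist"):
    cv2.imwrite(f"pics/{n}0.png",grab_frame(n)); print(n,camera_info(n))
E
```

```text
pics
station.py
{'time': 0.0, 'tcp_pos': array([ 0.13668336, -0.6093538 ,  0.23043695]), 'eef_rot': array([-8.82910080e-04,  9.93909365e-01,  1.10196995e-01, -1.29402386e-04]), 'width': 0.08547293508552897}
scene {'mtx': array([[469.03211912,   0.        , 320.7542587 ],
       [  0.        , 469.03211912, 200.31478857],
       [  0.        ,   0.        ,   1.        ]]), 'dist_coeffs': array([-0.09744657,  0.        ,  0.        ,  0.        ,  0.        ]), 'R': array([[ 0.60897235,  0.79285765, -0.02300932],
       [ 0.46429933, -0.37983501, -0.80009468],
       [-0.64310093,  0.47655233, -0.59943229]]), 't': array([-0.32002884, -0.23579862,  1.5534466 ])}
top {'mtx': array([[380.03806015,   0.        , 314.95910363],
       [  0.        , 380.03806015, 191.59865283],
       [  0.        ,   0.        ,   1.        ]]), 'dist_coeffs': array([-0.02546491,  0.        ,  0.        ,  0.        ,  0.        ]), 'R': array([[ 0.00146655, -0.99999783, -0.00147765],
       [-0.99656168, -0.00133909, -0.08284336],
       [ 0.0828412 ,  0.00159406, -0.99656149]]), 't': array([-0.0184159 ,  0.54662579,  1.13154164])}
wrist {'mtx': array([[319.29301891,   0.        , 319.47874535],
       [  0.        , 319.29301891, 202.62030836],
       [  0.        ,   0.        ,   1.        ]]), 'dist_coeffs': array([-0.0191513,  0.       ,  0.       ,  0.       ,  0.       ]), 'hand_eye': array([[-1.83968104e-04, -9.54336105e-01, -2.98734941e-01,
         7.62075278e-02],
       [ 9.99999426e-01, -4.90783374e-04,  9.52028894e-04,
         1.86721882e-04],
       [-1.05516969e-03, -2.98734595e-01,  9.54335648e-01,
        -1.43188259e-01],
       [ 0.00000000e+00,  0.00000000e+00,  0.00000000e+00,
         1.00000000e+00]])}
```

View pics/top0.png

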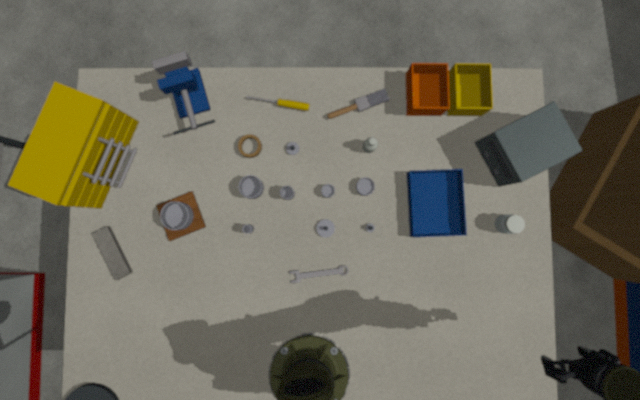

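View pics/scene0.png

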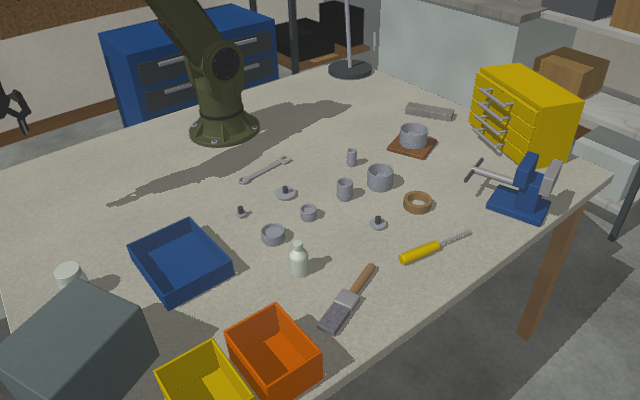

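The top view shows the outer cup on its block (175,215), a big cup (250,187), tall cups at (285,193) and (247,229), and short cups at (326,190) and (364,186). Lids are at (291,148), (325,228) and (368,227), and the bin is at (436,203). The scene view agrees. No tall 56 is visible yet, so I'll check the sizes.

```bash
cat > h.py <<'E'
import numpy as np, cv2, json
from scipy.spatial.transform import Rotation as Rn
from scipy.optimize import minimize
from station import ctrl, grab_frame, camera_info, ik
def q(a): return [0,np.cos(a/2),np.sin(a/2),0]
def grab(name):
    s=ctrl.get_state(); I=camera_info(name)
    im=grab_frame(name)
    if name=='wrist':
        w,x,y,z=s['eef_rot']; H=np.eye(4); H[:3,:3]=Rn.from_quat([x,y,z,w]).as_matrix(); H[:3,3]=s['tcp_pos']
        W=np.linalg.inv(H@I['hand_eye']); R,t=W[:3,:3],W[:3,3]
    else: R,t=I['R'],I['t']
    return dict(im=im,K=I['mtx'],d=I['dist_coeffs'],R=R,t=t)
def proj(v,P):
    return cv2.projectPoints(np.asarray(P,float).reshape(-1,3),cv2.Rodrigues(v['R'])[0],v['t'],v['K'],v['d'])[0][:,0]
def ray(v,uv,h):
    n=cv2.undistortPoints(np.array([[uv]],float),v['K'],v['d'])[0,0]
    d=v['R'].T@[n[0],n[1],1]; c=-v['R'].T@v['t']; return c+d*(h-c[2])/d[2]
A=np.linspace(0,2*np.pi,90,endpoint=False)
def circ(x,y,h,r): return np.c_[x+r*np.cos(A),y+r*np.sin(A),np.full(90,h)]
def score(views,x,y,h,rs):
    "mean abs image gradient across the projected circles"
    s=0
    for v in views:
        if 'g' not in v: v['g']=cv2.GaussianBlur(cv2.cvtColor(v['im'],cv2.COLOR_BGR2GRAY),(0,0),.8).astype(np.float32)
        for r in rs:
            a,b=(proj(v,circ(x,y,h,r+e)).astype(np.float32) for e in(-.0015,.0015))
            f=lambda p:cv2.remap(v['g'],p[:,:1],p[:,1:],cv2.INTER_LINEAR)
            s+=np.minimum(abs(f(b)-f(a)),40).mean()
    return s/len(views)/len(rs)
def fit(views,x,y,h,rs,win=.015,fixh=False):
    best=max((score(views,x+i,y+j,h,rs),x+i,y+j) for i in np.arange(-win,win+.001,.002) for j in np.arange(-win,win+.001,.002))
    p0=np.array(best[1:]+(() if fixh else (h,)))
    f=lambda p:-score(views,p[0],p[1],h if fixh else p[2],rs)
    r=minimize(f,p0,method='Nelder-Mead',options=dict(initial_simplex=np.vstack([p0]+[p0+.003*np.eye(len(p0))[i] for i in range(len(p0))]),xatol=1e-4,fatol=.01))
    return np.r_[r.x,-r.fun]
def view(name,v,circles,box,k):
    im=v['im'].copy(); u0,v0,u1,v1=box
    im=cv2.resize(im[v0:v1,u0:u1],None,fx=k,fy=k,interpolation=cv2.INTER_CUBIC)
    for c in circles:
        p=(proj(v,circ(*c))-[u0,v0])*k+k/2
        cv2.polylines(im,[p.astype(int)],True,(0,0,255),1)
    cv2.imwrite(f'pics/{name}.png',im)
E
python3 - <<'E'
from h import *
v=grab('top')
for n,uv,h in [('outer',(175,215),.062),('c70',(250,186),.05),('c42',(285,191),.05),('c28',(247,228),.05),('r42',(326,189),.028),('r56',(364,185),.028),('lidA',(291,148),.01),('lidB',(325,228),.01),('lidC',(368,227),.01),('tape',(248,146),.024),('glue',(370,145),.08),('bin',(436,203),.045)]:
    print(n,ray(v,uv,h).round(3))
vs=[]
for i,(x,y) in enumerate([(.52,.05),(.52,.2)]):
    ctrl.movep([x,y,.32],q(0)); w=grab('wrist'); cv2.imwrite(f'pics/w{i}.png',w['im']); vs.append(w)
import pickle; pickle.dump(vs,open('vs.pkl','wb')); print(ctrl.get_state()['time'])
E
```

```text
outer [0.474 0.392 0.062]
c70 [0.561 0.175 0.05 ]
c42 [0.546 0.071 0.05 ]
c28 [0.437 0.182 0.05 ]
r42 [ 0.554 -0.051  0.028]
r56 [ 0.566 -0.166  0.028]
lidA [0.683 0.057 0.01 ]
lidB [ 0.436 -0.048  0.01 ]
lidC [ 0.44  -0.179  0.01 ]
tape [0.687 0.188 0.024]
glue [ 0.679 -0.178  0.08 ]
bin [ 0.511 -0.378  0.045]
3.6583
```

View pics/w0.png

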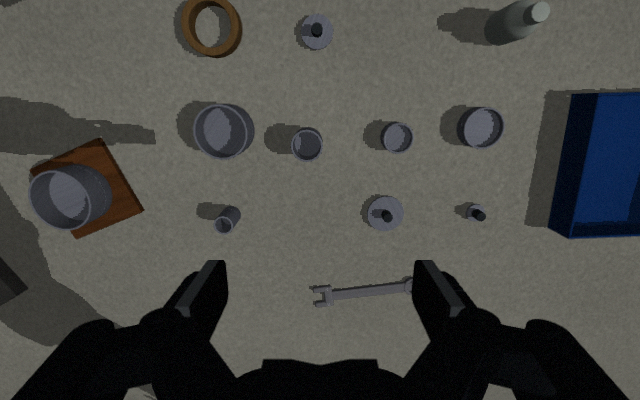

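View pics/w1.png

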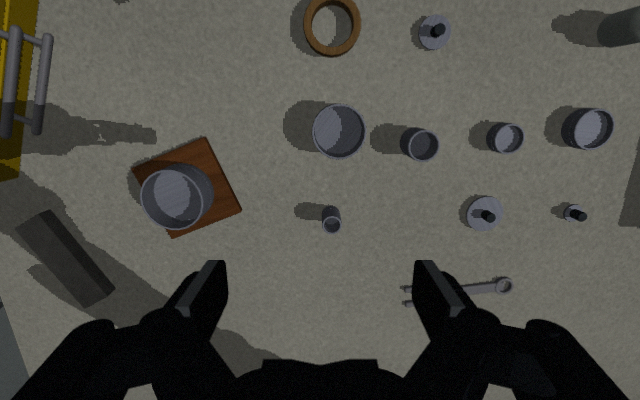

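Both wrist views show everything: the outer cup on its block (w0: 70,197), the 70 cup (224,131), a tall cup (307,145), the small tall cup (228,218), short cups (397,138) and (481,128), and the smallest lid (477,212). Next I'll fit the rim circles jointly in both views, with height left free.

```bash
python3 - <<'E'
from h import *
import pickle
vs=pickle.load(open('vs.pkl','rb'))
T={'outer':(.474,.392,.062,[.042,.039]),'c70':(.561,.175,.05,[.035,.032]),'c42':(.546,.071,.05,[.021,.018]),'c28':(.437,.182,.05,[.014,.011]),
'r42':(.554,-.051,.028,[.021,.018]),'r56':(.566,-.166,.028,[.028,.025]),'lid28':(.44,-.179,.01,[.014]),'lidA':(.683,.057,.01,[.021]),'lidB':(.436,-.048,.01,[.021])}
cs=[];R={}
for n,(x,y,h,rs) in T.items():
    f=fit(vs,x,y,h,rs); f2=fit(vs,f[0],f[1],h,rs,.006,True); R[n]=f2[:2].tolist()
    print(n,'free',f.round(4),'fixed',f2.round(4))
    if 'lid' not in n or n=='lid28':
        # radius check: outer-rim scale
        print('   r check',[(k,round(max(score(vs,f2[0]+i,f2[1]+j,h,[rs[0]+k*.001]) for i in(-.001,0,.001) for j in(-.001,0,.001)),1)) for k in(-7,-4,-2,-1,0,1,2,4,7)])
    cs+=[(f2[0],f2[1],h,r) for r in rs]
json.dump(R,open('pos.json','w'))
view('fit0',vs[0],cs,(20,0,520,260),1.6)
view('fit1',vs[1],cs,(120,0,620,260),1.6)
E
python3 -c "
import cv2,numpy as np
cv2.imwrite('pics/fit.png',cv2.resize(np.vstack([cv2.imread('pics/fit%d.png'%i) for i in(0,1)]),(577,600)) if 0 else np.vstack([cv2.imread('pics/fit%d.png'%i)[:300+0*i] if 0 else cv2.resize(cv2.imread('pics/fit%d.png'%i),(576,300)) for i in(0,1)]))"
```

```text
outer free [ 0.4736  0.3953  0.0607 22.2657] fixed [ 0.4739  0.3946 22.0888]
   r check [(-7, np.float32(5.1)), (-4, np.float32(19.5)), (-2, np.float32(23.8)), (-1, np.float32(22.6)), (0, np.float32(22.9)), (1, np.float32(18.2)), (2, np.float32(12.4)), (4, np.float32(4.7)), (7, np.float32(4.9))]
c70 free [ 0.5611  0.1755  0.0475 22.6902] fixed [ 0.5612  0.1751 21.8785]
   r check [(-7, np.float32(7.7)), (-4, np.float32(22.4)), (-2, np.float32(24.5)), (-1, np.float32(22.1)), (0, np.float32(18.1)), (1, np.float32(13.8)), (2, np.float32(10.1)), (4, np.float32(6.8)), (7, np.float32(6.6))]
c42 free [ 0.543   0.0654  0.0464 25.0374] fixed [ 0.5436  0.0651 24.641 ]
   r check [(-7, np.float32(5.8)), (-4, np.float32(27.3)), (-2, np.float32(28.7)), (-1, np.float32(29.3)), (0, np.float32(22.1)), (1, np.float32(16.8)), (2, np.float32(13.5)), (4, np.float32(8.0)), (7, np.float32(4.6))]
c28 free [ 0.4347  0.1826  0.0501 23.5499] fixed [ 0.4346  0.1825 23.5688]
   r check [(-7, np.float32(8.1)), (-4, np.float32(28.0)), (-2, np.float32(25.5)), (-1, np.float32(25.0)), (0, np.float32(19.7)), (1, np.f
[... 496 characters left out ...]
 check [(-7, np.float32(10.5)), (-4, np.float32(22.7)), (-2, np.float32(36.5)), (-1, np.float32(34.4)), (0, np.float32(26.3)), (1, np.float32(17.7)), (2, np.float32(11.3)), (4, np.float32(6.6)), (7, np.float32(6.0))]
lid28 free [ 4.43400e-01 -1.68900e-01  1.00000e-02  1.77393e+01] fixed [ 0.4434 -0.1689 17.745 ]
   r check [(-7, np.float32(4.1)), (-4, np.float32(9.8)), (-2, np.float32(17.0)), (-1, np.float32(18.5)), (0, np.float32(17.7)), (1, np.float32(14.7)), (2, np.float32(11.4)), (4, np.float32(6.5)), (7, np.float32(4.3))]
lidA free [6.84000e-01 5.99000e-02 5.10000e-03 1.79313e+01] fixed [ 0.683   0.0603 16.9895]
lidB free [ 0.4286 -0.0401  0.0206 14.9552] fixed [ 0.4251 -0.0429 14.0306]
```

View pics/fit0.png

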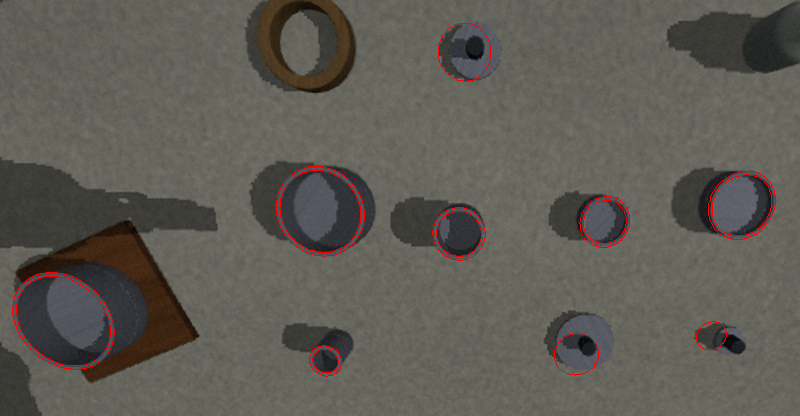

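All cup fits are good and the heights agree: 47–50 mm for the good cups, 27–29 mm for the rejects. cup_56 and one 42 reject are absent. The lid fits slipped, so I'll redo lid_28 from close up. I'll start with cup_70.

```bash
cat >> h.py <<'E'
def retr(w): return .013*(w/.085)**2     # tips stand this far behind the TCP at opening w
def look(x,y,h,rs,z=.22,dx=-.0):
    ctrl.movep([x+dx,y,z],q(0)); ctrl.pause(.2); v=grab('wrist')
    f=fit([v],x,y,h,rs,.014,True)
    if f[2]<14: print('low score',f); f=fit([v],x,y,h,rs,.06,True)
    print('look',f.round(4)); return f,v
def pick(x,y,tipz,D,force=40):
    ctrl.movel([x,y,tipz+.06]); ctrl.movel([x,y,tipz-retr(D)],max_speed=.1)
    ctrl.close_gripper(force); s=ctrl.get_state(); print('grip w',round(s['width'],4),'F',s['gripper_force'])
    ctrl.movel([x,y,.22],max_speed=.2); s=ctrl.get_state(); print('lifted w',round(s['width'],4),'t',s['time'])
E
python3 - <<'E'
from h import *
P=json.load(open('pos.json'))
f,v=look(*P['outer'],.062,[.042,.039],.25); P['outer']=f[:2].tolist()
g,w=look(*P['c70'],.05,[.035,.032]); json.dump(P,open('pos.json','w'))
view('lk1',w,[(g[0],g[1],.05,.035),(g[0],g[1],.05,.032)],(170,20,470,320),2)
view('lk0',v,[(*f[:2],.062,.042),(*f[:2],.062,.039)],(170,20,470,320),2)
im=np.hstack([cv2.resize(cv2.imread(f'pics/lk{i}.png'),(400,400)) for i in(0,1)]); cv2.imwrite('pics/lk.png',im)
print(ctrl.get_state()['time'])
E
```

```text
look [ 0.4738  0.3948 32.0671]
look [ 0.5613  0.1754 26.4272]
5.9583
```

View pics/lk.png

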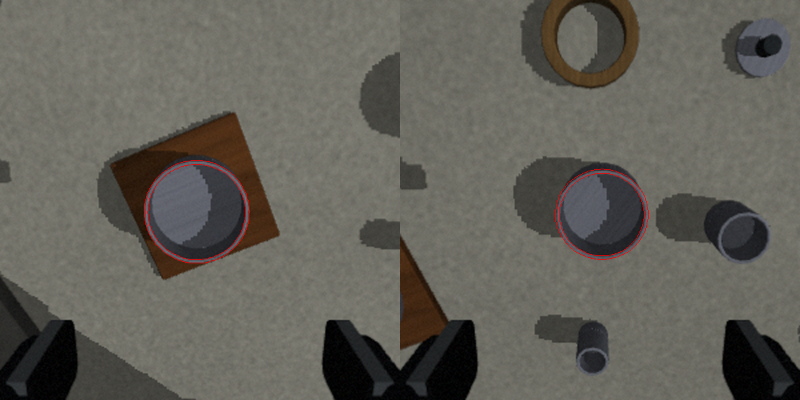

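The fitted rims match the outer cup (crop 197,211) and cup_70 (602,213). Picking cup_70 and placing it.

```bash
cat >> h.py <<'E'
def place(x,y,z_tcp,dz_guard=.03,limit=8):
    "lower to z_tcp, the last part in guarded steps; release; rise"
    ctrl.movep([x,y,max(.22,z_tcp+.06)],q(0)); ctrl.movel([x,y,z_tcp+dz_guard]); ctrl.pause(.2)
    f0=ctrl.get_state()['contact_force']
    for z in np.arange(z_tcp+dz_guard,z_tcp-1e-4,-.004):
        ctrl.movel([x,y,z],max_speed=.08); df=ctrl.get_state()['contact_force']-f0
        if np.linalg.norm(df)>limit: print('contact at',round(z-z_tcp,4),df.round(1)); return False
    print('df',df.round(1)); ctrl.ungrasp(); ctrl.movel([x,y,z_tcp+.08],max_speed=.2); return True
E
python3 - <<'E'
from h import *
P=json.load(open('pos.json'))
f,_=look(*P['c70'],.05,[.035,.032]); x,y=f[:2]
pick(x,y,.025,.07)
print(place(*P['outer'],.025-retr(.07)+.039))
s=ctrl.get_state();print(s['time'],s['contact_force'].round(1),s['width'])
o=P['outer']; ctrl.movep([o[0],o[1],.27],q(0)); ctrl.pause(.2); v=grab('wrist')
for h in(.076,.08,.085,.09): print(h,fit([v],*o,h,[.035,.032],.01,True).round(4))
f=fit([v],*o,.08,[.035,.032],.01,True); c=fit([v],P['c42'][0],P['c42'][1],.05,[.021,.018],.01,True); print('c42',c)
view('p70',v,[(f[0],f[1],.08,.035)],(170,20,470,320),2)
E
```

```text
look [ 0.5612  0.1751 26.2396]
grip w 0.0686 F 45.139810256659985
lifted w 0.0687 t 9.8167
df [ 0.9 -0.8  0.8]
True
14.8667 [-0.3 -0.2  0.5] 0.08553555569208728
0.076 [ 0.4717  0.3937 28.852 ]
0.08 [ 0.4727  0.3937 29.2414]
0.085 [ 0.474   0.3939 26.7641]
0.09 [ 0.4771  0.3931 26.7063]
c42 [ 0.54363042  0.06491761 29.92662811]
```

View pics/p70.png

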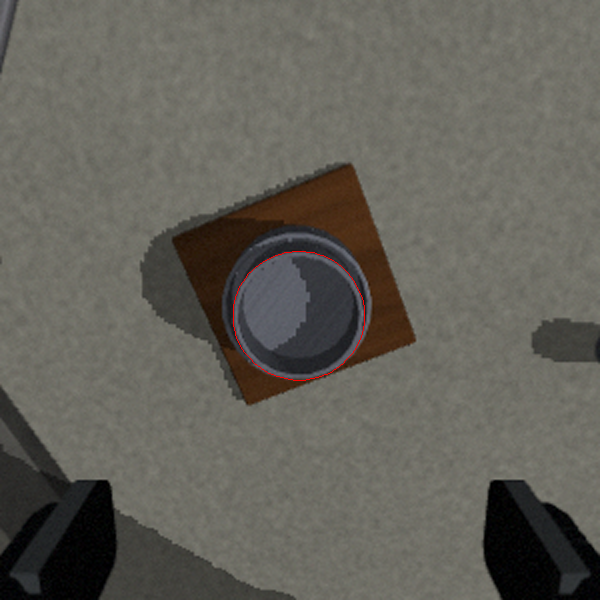

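cup_70 is in: the rim fits best at height 0.080, which is fully home, and it sits concentric at crop (299,315). Next is cup_42.

```bash
cat > step.py <<'E'
from h import *
def nest(name,D,floor,target,rim):
    P=json.load(open('pos.json')); rs=[D/2,D/2-.003]
    f,_=look(*P[name],.05,rs); ctrl.movel([f[0],f[1],.16]); v=grab('wrist'); g=fit([v],f[0],f[1],.05,rs,.006,True); print('close',g.round(4))
    pick(f[0],f[1],.028,D)
    ok=place(*target,.028-retr(D)+floor+.006); print(ok)
    if not ok: return
    ctrl.movep([target[0],target[1],.30],q(0)); ctrl.pause(.2); v=grab('wrist')
    for h in(rim-.006,rim,rim+.006): print(h,fit([v],*target,h,rs,.012,True).round(4))
    f=fit([v],*target,rim,rs,.012,True); view('p'+name,v,[(f[0],f[1],rim,D/2)],(170,20,470,320),2)
    print(ctrl.get_state()['time'],f)
E
python3 -c "
from step import *
nest('c42',.042,.048,(.4727,.3937),.098)"
```

```text
look [ 0.5437  0.0655 25.9878]
close [ 0.5436  0.0656 27.1174]
grip w 0.0406 F 40.004917178303
lifted w 0.0408 t 20.875
df [0.5 0.5 0.4]
True
0.092 [ 0.471   0.393  31.1124]
0.098 [ 0.4725  0.3932 30.8085]
0.10400000000000001 [ 0.4739  0.3933 28.6653]
27.15 [ 0.472499    0.39319831 30.80845261]
```

View pics/pc42.png

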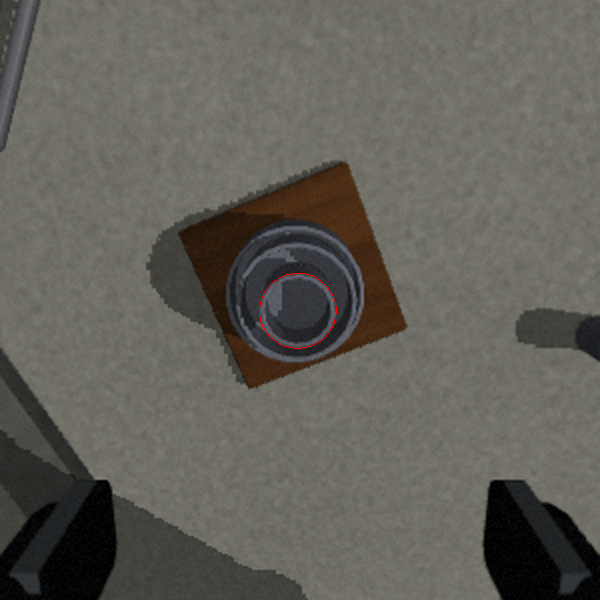

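cup_42 stands centred inside cup_70 (crop 298,311). Next is cup_28.

```bash
python3 -c "
from step import *
nest('c28',.028,.066,(.4725,.3934),.116)
c=None
ctrl.movep([.42,-.16,.2],q(0)); ctrl.pause(.2); v=grab('wrist'); view('lid_a',v,[],(220,100,420,300),2)
ctrl.movep([.42,-.18,.12],q(0)); ctrl.pause(.2); w=grab('wrist'); view('lid_b',w,[],(220,100,420,300),2)
import pickle; pickle.dump((v,w),open('lid.pkl','wb'))
P=[cv2.resize(cv2.imread('pics/'+n+'.png'),(400,400)) for n in('lid_a','lid_b')]; 
c=cv2.imread('pics/pc28.png')[200:400,100:500]
cv2.imwrite('pics/m1.png',np.vstack([np.hstack(P),np.hstack([c,0*c])]))
print(ctrl.get_state()['time'])
"
```

```text
look [ 0.4343  0.1826 27.5585]
close [ 0.4343  0.1826 28.6292]
grip w 0.0258 F 41.46264555864036
lifted w 0.0257 t 32.0
df [-0.6 -0.8 -1. ]
True
0.11 [ 0.4711  0.3935 31.8595]
0.116 [ 0.4724  0.3936 31.6568]
0.12200000000000001 [ 0.4737  0.3936 30.568 ]
37.7833 [ 0.47237984  0.39359693 31.65682983]
40.7417
```

View pics/m1.png

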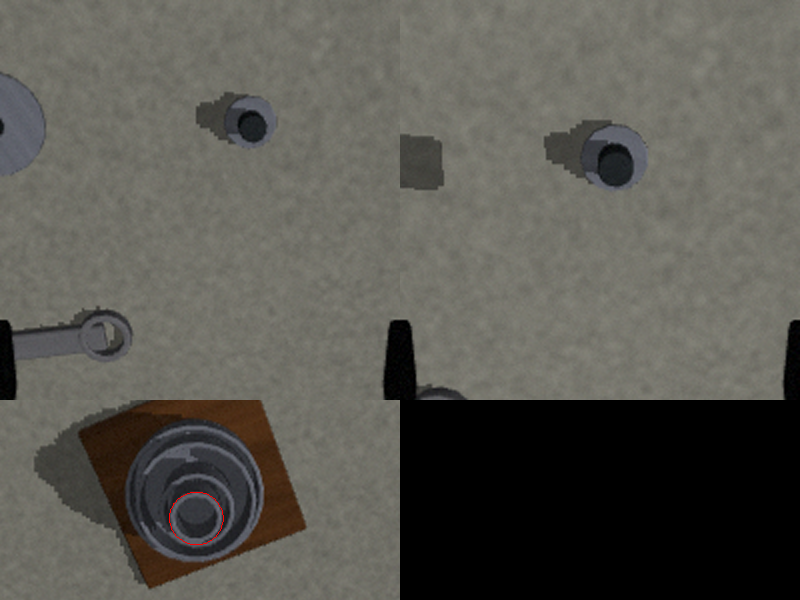

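The nest is concentric with cup_28 innermost (lower crop 196,518). lid_28 shows its flange at (250,122) and knob top at (253,126) on the left, and flange (214,157) with knob (216,164) on the right. I'll triangulate these.

```bash
python3 -c "
from h import *
import pickle
v,w=pickle.load(open('lid.pkl','rb'))
px=lambda u,r:(220+u/2,100+r/2)
def tri(a,b):
    f=lambda z:np.linalg.norm(ray(v,a,z)-ray(w,b,z)); zs=np.linspace(-.02,.06,161); z=min(zs,key=f); print('h',z,f(z),((ray(v,a,z)+ray(w,b,z))/2).round(4))
tri(px(250,122),px(214,157)); tri(px(253,126),px(216,164))
for n,h,r in(('flange',.01,.014),('knob',.028,.007)):
    for a,b in(((250,122),(214,157)) if n=='flange' else ((253,126),(216,164)),):
        p=(ray(v,px(*a),h)+ray(w,px(*b),h))/2; print(n,ray(v,px(*a),h).round(4),ray(w,px(*b),h).round(4))
        print(fit([v,w],p[0],p[1],h,[r],.004).round(4),fit([v,w],p[0],p[1],h,[r],.004,True).round(4))
"
```

```text
h 0.008 0.00040772705232554037 [ 0.4381 -0.1868  0.008 ]
h 0.022000000000000002 0.00040804139711563025 [ 0.4385 -0.1872  0.022 ]
flange [ 0.4383 -0.1867  0.01  ] [ 0.4387 -0.1866  0.01  ]
[ 4.40700e-01 -1.79600e-01  1.06000e-02  2.21056e+01] [ 0.4406 -0.1795 22.0801]
knob [ 0.4395 -0.1868  0.028 ] [ 0.4401 -0.1869  0.028 ]
[ 4.41700e-01 -1.85300e-01  3.60000e-02  3.78108e+01] [ 0.4399 -0.1857 36.7313]
```

```bash
python3 -c "
from h import *
# two-view recheck of the innermost rim, free height
vs=[]
for p in((.45,.38,.28),(.49,.41,.24),(.44,.42,.24)):
    ctrl.movep(p,q(0)); ctrl.pause(.2); vs.append(grab('wrist'))
f=fit(vs,.4724,.3936,.116,[.014,.011],.006); f2=fit(vs,.4724,.3936,.116,[.014,.011],.006,True); print(f.round(4),f2.round(4))
x,y=.4394,-.1865
ctrl.movep([x,y,.16],q(0)); pick(x,y,.0118,.014,30)
ctrl.pause(.2); v=grab('wrist'); s=ctrl.get_state(); print(s['tcp_pos'])
import pickle; pickle.dump((v,s['tcp_pos']),open('held.pkl','wb'))
view('held',v,[(*s['tcp_pos'][:2],s['tcp_pos'][2]-.0025,.014)],(220,160,420,310),4)
"
```

```text
[ 0.4725  0.3936  0.1156 33.9394] [ 0.4726  0.3935 33.9252]
grip w 0.0126 F 29.22412097454071
lifted w 0.0126 t 49.7917
[ 0.43918172 -0.18634282  0.21939797]
```

View pics/held.png

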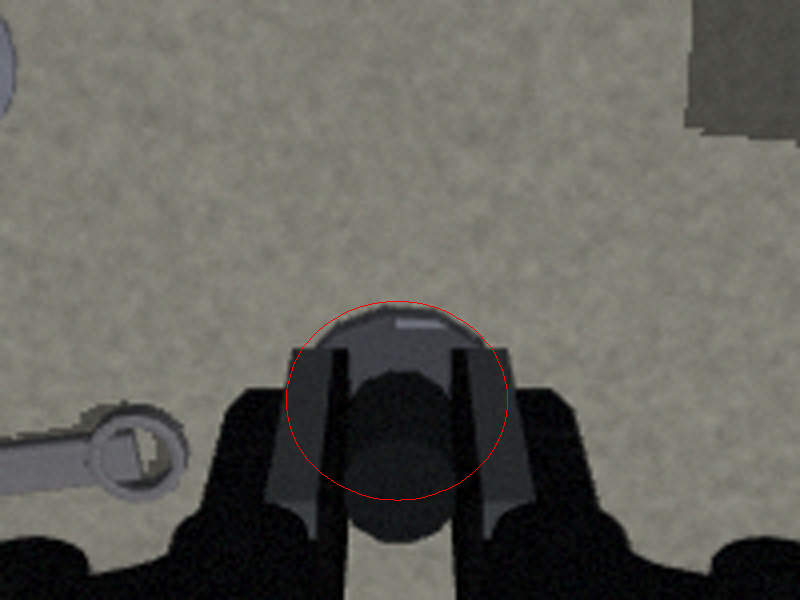

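lid_28 is held square: its front edge is at row 305 against a predicted 301, so it sits about 0.5 mm back. The nest's top rim measures 115.6 mm, so all cups are home. Placing the lid.

```bash
python3 -c "
from h import *
ok=place(.4730,.3935,.1224,.016,6)
print(ok,ctrl.get_state()['tcp_pos'])
if ok:
    vs=[]
    for p in((.45,.38,.28),(.49,.42,.26)):
        ctrl.movep(p,q(0)); ctrl.pause(.2); vs.append(grab('wrist'))
    f=fit(vs,.4726,.3935,.12,[.014],.006); k=fit(vs,.4726,.3935,.138,[.007],.006); print(f.round(4),k.round(4))
    s=grab('scene'); view('sc',s,[],(370,90,450,170),5)
    view('w',vs[0],[(f[0],f[1],f[2],.014)],(260,60,460,260),2)
    cv2.imwrite('pics/m2.png',np.hstack([cv2.imread('pics/sc.png'),cv2.imread('pics/w.png')]))
print(ctrl.get_state()['time'])
"
```

```text
df [ 0.5 -0.4 -0.8]
True [0.47306758 0.39330396 0.20244964]
[ 0.4718  0.393   0.121  29.5547] [ 0.4741  0.3929  0.1427 32.2682]
56.8417
```

View pics/m2.png

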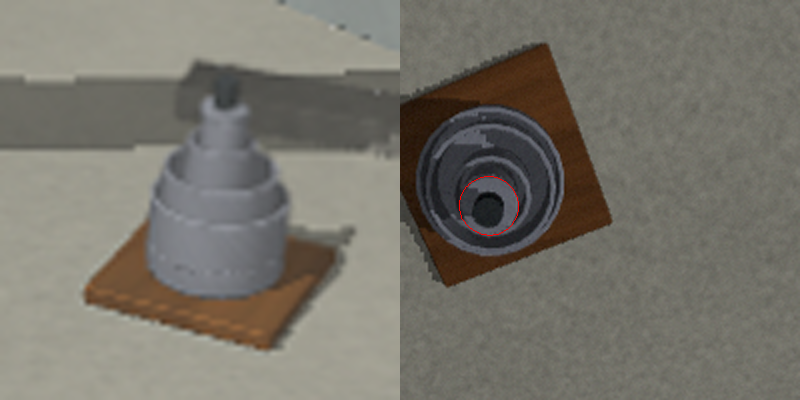

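The lid is level and home: its flange top measures 0.121 against 0.120 expected, and it shows at (489,206) on the innermost cup. Now the rejects go into the bin.

```bash
python3 -c "
from h import *
P=json.load(open('pos.json')); import pickle
v=pickle.load(open('vs.pkl','rb'))[0]; t=grab('top')
print('corner w0',ray(v,(571,93),.045).round(3),'top',[ray(t,p,.045).round(3) for p in((408,170),(463,169),(466,235),(411,237))])
b=np.mean([ray(t,p,.045) for p in((408,170),(463,169),(466,235),(411,237))],0)[:2]; print(b)
for n,D,dx in(('r56',.056,.045),('r42',.042,-.045)):
    f,_=look(*P[n],.028,[D/2,D/2-.003]); 
    ctrl.movel([f[0],f[1],.15]); w=grab('wrist'); f=fit([w],f[0],f[1],.028,[D/2,D/2-.003],.006,True); print('close',f.round(4))
    z=.008-retr(D)
    pick(f[0],f[1],.008,D)
    print(place(b[0]+dx,b[1],max(z+.008,.012)+.004,.03,10)); ctrl.movel([b[0]+dx,b[1],.25],max_speed=.3)
    print(ctrl.get_state()['time'])
ctrl.movep([.42,-.2,.32],q(0)); ctrl.pause(.3); w=grab('wrist'); s=grab('scene'); t=grab('top')
cv2.imwrite('pics/end.png',np.vstack([np.hstack([w['im'],t['im']]),np.hstack([s['im'],0*s['im']])])[:, :])
cv2.imwrite('pics/end.png',cv2.resize(cv2.imread('pics/end.png'),(800,500),interpolation=cv2.INTER_AREA))
"
```

```text
corner w0 [ 0.609 -0.268  0.045] top [array([ 0.61 , -0.296,  0.045]), array([ 0.613, -0.462,  0.045]), array([ 0.416, -0.465,  0.045]), array([ 0.411, -0.302,  0.045])]
[ 0.51266077 -0.38130329]
look [ 0.5674 -0.1716 26.2624]
close [ 0.5678 -0.1713 28.3046]
grip w 0.0548 F 41.71956715174019
lifted w 0.0551 t 63.1
df [0.6 1.1 0.4]
True
69.0833
look [ 0.554  -0.0575 24.6316]
close [ 0.5544 -0.0575 26.6204]
grip w 0.0408 F 40.08046860806644
lifted w 0.0407 t 74.425
df [-0.4 -0.4 -0.3]
True
80.9083
```

View pics/end.png

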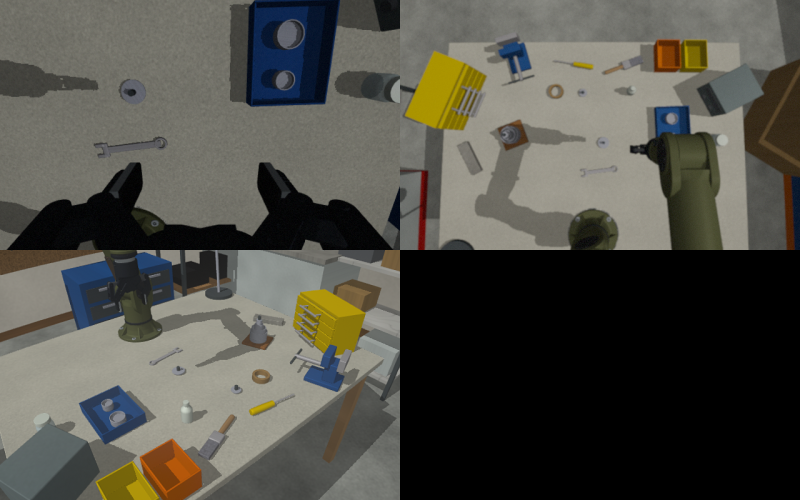

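Both rejects stand in the blue bin (wrist view 290,35 and 285,80). The nest with its lid is intact, and the other two lids, tape roll and glue bottle have not moved. Handing in.

```bash
python3 -c "
from h import *
print(ctrl.close_job())"
```

```text
the job is handed in; nothing more can be done
None
```

The job is handed in at about 81 s of robot time: cup_70, cup_42 and cup_28 are nested in the big cup (cup_56 was absent), closed with lid_28, and both rejects found are in the blue bin.

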